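# Bolt the die chest and scan its label

### The job

Lock up and log the die chest: push the bolt on its lid by its upright knob fully home into the steel keeper at the end of the chest, which draws the red shutter off the label, then take the yellow scanner and hold it steady for two seconds with its amber window about 11 cm from the label, square on and aimed at the label's middle. Then stand the scanner upright back on the middle of its blue mat and leave it there. Do not touch the chest or bolt with the scanner, and leave the other tools lying where they are.

Things in the scene. Friction and masses are not known exactly. Their poses are not given: they have to be found in the camera images.
- chest: low blue die chest with grey lid, 180 (x) x 240 (y) x 72 mm high (lid 186 x 246), fixed; origin under its centre, x towards its hinges (the back), y along its length, z up. On the lid: the sloped label holder and, in front of it, the bolt; a steel keeper at the +y end takes the bolt's tip.
- bolt (a joint): travel of the steel bolt along the chest's +y axis, in m: 0 fully drawn (unlocked), 0.050 fully home against its stop (locked). It starts drawn and stays where it is left (about 2 N to slide). A red shutter plate rides on it and hides the label until the bolt is home.
- bolt_knob (a point): centre of the top of the bolt's upright knob: steel post 14 mm in diameter, black cap 18 mm in diameter; knob top 127 mm above the table, bolt bar 82 mm. It moves with the bolt, at x = -58 mm, y = 5 mm + travel in the chest's frame. The shutter's near edge is 20 mm from the knob's axis in y, but at x above -30 mm except for a low link plate (top 85 mm above the table).
- label: white bar-striped label, 44 (its y) x 32 mm (its z), on a sloped plate on the lid, facing up and to the chest's front; origin at the middle of its face, 105 mm above the table, at (0, -40) mm in the chest's frame. Its x axis points into the plate, 50 degrees below horizontal towards the chest's back: a scanner square on looks along it. The shutter slides 4 to 7 mm above its face.
- scanner: yellow and black pistol scanner standing on its foot, 0.25 to 0.5 kg; origin under the centre of its foot, x forward (aim side), z up. Foot 80 x 64 x 14 mm; handle 36 x 30 mm, 14 to 87 mm high; yellow head 44 mm wide (y), from x = -40 to 55 mm, 85 to 125 mm high: grip it across its width from above at about x = 5 mm.
- scanner_window: amber window on the scanner's nose, 32 x 22 mm, in a housing 42 mm wide, 32 mm high and 30 mm long behind it; origin at the middle of the window, at (60, 0, 90) mm in the scanner's frame; its x axis is the aiming direction, 50 degrees below the scanner's forward axis; its y is the scanner's y.
- scanner_mat: blue mat 140 x 130 mm, 6 mm thick, fixed to the table; origin under its centre
- rack: fixed punch rack, 150 (x) x 55 (y) x 150 mm high, between the chest and the mat; origin under its centre
- punch: steel gooseneck punch lying down, about 100 x 100 mm, 30 mm high; leave alone; origin under its thick end
- gauge: brass bevel gauge in front of the chest, 145 mm long along its y (from -65 to 80 mm), 22 mm wide, 20 mm high; leave alone
- clamp_a: black tool clamp beside the blue mat, 56 x 30 mm, 115 mm high; leave alone; origin under its centre
- clamp_b: black tool clamp on the mat's other side, same size; leave alone
- pad: orange urethane pad on the chest's lid behind the label, 34 x 100 x 14 mm; leave alone; origin under its centre
- can: green can, 56 mm in diameter, 130 mm high; leave alone; origin under its centre
Not all that is in view belongs to the job. Several things have the shape of the scanner_mat; the one meant has the colours described above.

How it is judged:
By the outcome, as a careful person would: the job done as asked, in the order asked, and still so for the second after the job is handed in, with the robot touching nothing.
It also fails if it takes over 69 s, if anything falls off the work surface, if the arm or the gripper's body presses on something with over 40 N, if the wrist force passes 120 N, or if a joint passes its speed limit or range.

### The arm

A 6-joint arm with a two-finger parallel gripper is mounted at the origin on the work surface. World frame = base frame: x ahead of the robot, y to its left, z up, the work surface at z = 0. Lengths are in m, angles in degrees, forces in N, time in s.
With the tool pointing down it reaches from about 0.35 to 0.875 m from the base axis. Payload 4.2 kg.
Tool frame: the origin (TCP) lies on the centre line of the jaws, within the pads' length; the fingertips stand 17 mm ahead of it and the grasp point (between the pads) lies 2 mm behind it; z points along the fingers, y is the direction in which the jaws open and shut (so a half turn about z gives the same grasp; the last joint's range is limited). The gripper opens to 87 mm and grips with 3 to 60 N. Pads are 19 mm wide; open, the fingers measure 117 mm over their backs; the gripper's body (75 mm by 190 mm) begins 51 mm behind the grasp point.
Start: joints at [89.53, 22.042, 0.453, 0, -68.411, -14.817], TCP at [0.165, 0.603, 0.24] pointing down, gripper open.
Joint ranges: [-179.83, 179.83], [-69.29, 118.12], [-61.27, 80.66], [-181.25, 117.63], [-171.15, -9.14], [-177.46, 177.46]. Speed limits (degrees/s): [159.86, 159.86, 180, 180, 180, 180].

### API

Orientations are given as a 3x3 rotation matrix whose columns are the frame's x, y, z axes.
In Python, from station import * gives the robot as it stands.
- The arm moves only by the tool play_rows, never from a script. Its argument "targets" is a list that holds one entry, the list of rows, each a list of 5 numbers: the closure, from 0 (fully open) to 1 (shut), then the shift along the world's x, y, z in m, then the turn about the world's z in rad. In form: [[[gripper, x, y, z, twist], ...]]. A call has 1 to 5 rows; each row is the pose to reach, as a shift and turn from the pose commanded when the call began; what a row does not reach only later rows make up. A row lasts 1/12 s, in which the tool goes at most 41.7 mm and 7.16 degrees, less where a joint would pass 70% of its speed; a pose out of reach is approached as far as the arm can. A call with a gripper value outside its range is refused whole. The fingers move at their own pace and stop on an object; the grip force is fixed at half the most. Time passes only in rows, so rows that repeat a pose let the fingers close. It gives the time, the measured TCP pose, the force and the opening at its end, in the units of the state.
- sense(): the state, without advancing time (a new reading comes with each control period).
- capture(name): name is "scene" or "top"; returns the picture (420x560x3 uint8, blue, green, red); there is no depth.
- get_calibration(name): a dict with "camera_matrix" (3x3 intrinsics, pixels), "T" (4x4, takes a point from camera to world coordinates). Camera axes: x right, y up, looking along -z (the intrinsics and any distortion apply to the point x, -y, -z); pixel columns grow to the right and rows downward; lengths in m; the calibration is good to about 2 mm. A picture is of the moment at which its call begins. get_calibration takes no time and is no camera call.
- finish_job(): hands the job in, once; it reports no verdict.
The state is a dict: "time_s": time; "joints": joint angles; "joint_velocities": joint speeds; "effort": joint torques, N m; "tcp_pos": TCP position; "ee_rot": TCP orientation; "wrist_force": force on the tool from outside, world axes, zero at the start; "moment": the same for the moment, N m; "gripper_width": opening from 0.0 (shut) to 1.0 (fully open).
Only numpy, scipy, OpenCV 4.12 (cv2) and the standard library are available. Lean on these libraries where they do the work, as an engineer would, in place of code of your own. Each camera call takes 0.05 s, during which the arm holds its last target. There are 200 camera calls.

## Working session

There is one attempt and no reset: what is moved stays moved. The work goes in short steps, Python scripts to look and compute and a tool call to move; the robot and the scene stay as the last step left them, time stands still between calls to the robot, and variables do not carry over. Pictures are saved under pics/ and viewed, on a budget of 10 in all, crops included, one or two more only if the job needs it, and the job is handed in when it is done.

Besides the shell and the picture viewer there is one more tool, called after "Request:" as name(argument=value, ...), one argument or row to a line, values as JSON. play_rows: Moves the arm, as the interface text tells. Its arguments: {"type":"object","properties":{"targets":{"type":"array","items":{"type":"array","items":{"type":"array","items":{"type":"number"}}}}},"required":["targets"]}

```bash
mkdir -p pics
python3 - <<'E'
from station import *
import cv2,numpy as np
np.set_printoptions(precision=4,suppress=True)
for n in("scene","top"):
    cv2.imwrite(f"pics/{n}0.png",capture(n)); c=get_calibration(n); print(n,c["camera_matrix"],c["T"],[k for k in c])
print(sense())
E
```

```text
scene [[501.4935   0.     281.0142]
 [  0.     501.4935 200.8469]
 [  0.       0.       1.    ]] [[-0.4777 -0.745   0.4656  1.205 ]
 [ 0.8785 -0.4007  0.2602  0.4322]
 [-0.0073  0.5333  0.8459  1.3966]
 [ 0.      0.      0.      1.    ]] ['camera_matrix', 'T']
top [[529.2791   0.     278.2085]
 [  0.     529.2791 204.1914]
 [  0.       0.       1.    ]] [[ 0.0153  0.9839 -0.1778  0.2088]
 [-0.9999  0.0151 -0.0022  0.0379]
 [ 0.0005  0.1778  0.9841  1.8566]
 [ 0.      0.      0.      1.    ]] ['camera_matrix', 'T']
{'time_s': 0.1, 'joints': array([ 89.5312,  22.0872,   0.3892,  -0.0223, -68.4126, -14.8168]), 'joint_velocities': array([-0.0139, -0.0314,  0.278 ,  0.1187, -0.0023, -0.0482]), 'effort': array([ -0.0002, -39.1687,  18.7934,   4.2319,   0.0135,  -0.0001]), 'tcp_pos': array([0.1646, 0.6024, 0.2386]), 'ee_rot': array([[ 0.9646, -0.2638, -0.0004],
       [-0.2638, -0.9646, -0.0019],
       [ 0.0001,  0.002 , -1.    ]]), 'wrist_force': array([-0.7621, -0.1518, -0.3593]), 'moment': array([ 0.0672,  0.0059, -0.0027]), 'gripper_width': 0.999254178156025}
```

View pics/scene0.png

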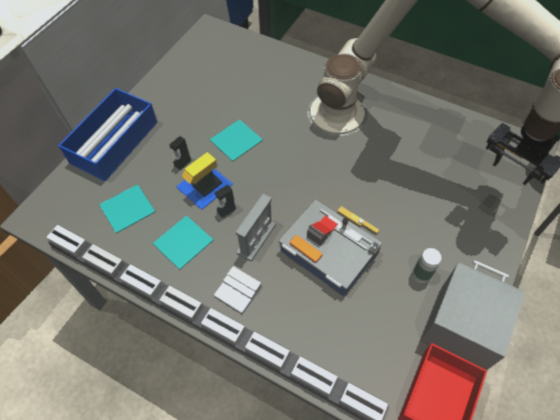

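View pics/top0.png

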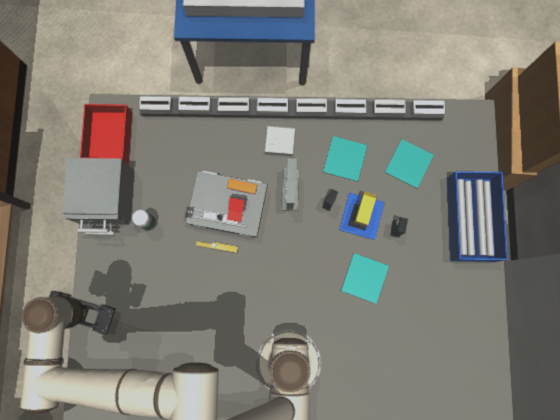

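The top view shows the chest at (228,205), its knob near (220,217), and the scanner at (365,210) on a blue mat at (362,215). The other mats, at (345,158), (410,163) and (366,278), are teal, so the blue one under the scanner is the one meant. I'll confirm that in one enlarged composite.

Run:
```python
import cv2,numpy as np
t=cv2.imread("pics/top0.png");s=cv2.imread("pics/scene0.png")
def c(im,x,y,w,h,W,H): return cv2.resize(im[y:y+h,x:x+w],(W,H),interpolation=cv2.INTER_CUBIC)
a=np.hstack([c(t,180,165,100,75,400,300),c(t,315,180,100,75,400,300)])
b=np.hstack([c(s,275,195,110,100,400,300)if 0 else c(s,275,200,112,84,400,300),c(s,160,130,100,75,400,300)])
cv2.imwrite("pics/crop1.png",np.vstack([a,b]))
```

```text
(no output)
```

View pics/crop1.png

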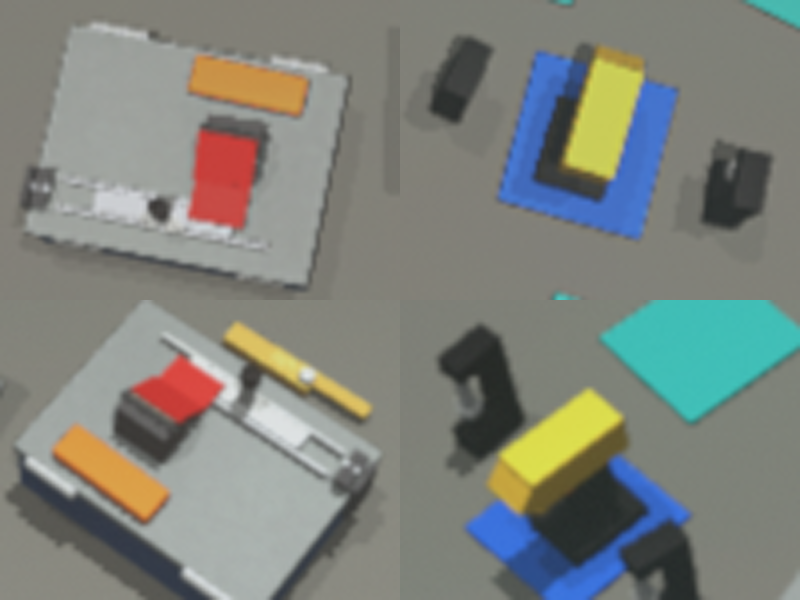

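The crop confirms it: the only blue mat is the one under the scanner, and the scanner's nose points away from the robot, towards world +x. The keeper is at the chest's left end in the top view (world +y), and the knob cap is at crop (160,208). Next I'll compute positions.

```bash
cat > h.py <<'E'
import numpy as np
from station import *
np.set_printoptions(precision=4,suppress=True)
def ray(n,uv,z):
    c=get_calibration(n);K=c["camera_matrix"];T=c["T"]
    d=np.linalg.inv(K)@[uv[0],uv[1],1]; d=T[:3,:3]@[d[0],-d[1],-d[2]]; o=T[:3,3]
    return o+d*(z-o[2])/d[2]
def fit(model,pts):  # 2D rigid: returns origin, yaw deg, residual
    m=np.array(model,float);p=np.array(pts)[:,:2];mc=m.mean(0);pc=p.mean(0)
    H=(m-mc).T@(p-pc);a=np.arctan2(H[0,1]-H[1,0],H[0,0]+H[1,1])
    R=np.array([[np.cos(a),-np.sin(a)],[np.sin(a),np.cos(a)]]);t=pc-R@mc
    return t,np.degrees(a),np.linalg.norm(p-(m@R.T+t),axis=1)
E
python3 - <<'E'
from h import *
T=lambda x,y:("top",(180+x/4,165+y/4)); S=lambda x,y:("top",(315+x/4,180+y/4))
lid=[ray(*T(*p),.072) for p in[(72,25),(350,75),(305,285),(25,237)]]
o,a,r=fit([(.093,.123),(.093,-.123),(-.093,-.123),(-.093,.123)],lid);print("chest",o,a,r)
R=lambda a:np.array([[np.cos(np.radians(a)),-np.sin(np.radians(a))],[np.sin(np.radians(a)),np.cos(np.radians(a))]])
print("knob pred",o+R(a)@[-.058,.005],"meas top",ray(*T(160,207),.127),"scene",ray("scene",(275+250/3.571,200+372/3.571),.127))
mat=[ray(*S(*p),.006) for p in[(138,50),(280,88),(240,240),(98,200)]]
for m in([(.07,.065),(.07,-.065),(-.07,-.065),(-.07,.065)],[(.065,.07),(.065,-.07),(-.065,-.07),(-.065,.07)]):print("mat",fit(m,mat))
top=[ray(*S(*p),.131) for p in[(195,58),(245,70),(210,178),(163,168)]]
print(np.array(top)); print("scanner",fit([(.055,.022),(.055,-.022),(-.04,-.022),(-.04,.022)],top))
E
```

```text
chest [0.5306 0.2175] -9.606537809706378 [0.0017 0.001  0.0032 0.0023]
knob pred [0.4743 0.2321] meas top [0.4762 0.2336 0.127 ] scene [0.7099 0.3453 0.127 ]
mat (array([ 0.5054, -0.256 ]), np.float64(-15.052750817162979), array([0.0004, 0.0011, 0.001 , 0.0005]))
mat (array([ 0.5054, -0.256 ]), np.float64(-15.033094311930704), array([0.0071, 0.0076, 0.008 , 0.0075]))
[[ 0.5578 -0.2421  0.131 ]
 [ 0.5483 -0.2834  0.131 ]
 [ 0.4573 -0.2531  0.131 ]
 [ 0.465  -0.2145  0.131 ]]
scanner (array([ 0.4999, -0.2461]), np.float64(-16.63538725112828), array([0.0017, 0.002 , 0.0034, 0.003 ]))
```

Run:
```python
from h import *
K=lambda x,y:("scene",(275+x/3.571,200+(y-300)/3.571)); S=lambda x,y:("scene",(160+(x-400)/4,130+(y-300)/4))
print("knob scene",ray(*K(250,369),.127))
top=[ray(*S(*p),.131) for p in[(531,485),(502,463),(591,389),(626,423)]]
print("scanner",fit([(.055,.022),(.055,-.022),(-.04,-.022),(-.04,.022)],top))
```

```text
knob scene [0.4736 0.2369 0.127 ]
scanner (array([ 0.5033, -0.2397]), np.float64(-16.777709919945533), array([0.0064, 0.0059, 0.0007, 0.0021]))
```

Request:
play_rows(
  targets=[
    [[0.4, 0.02, -0.024, 0, 0.02], [0.4, 0.045, -0.054, 0, 0.04], [0.4, 0.07, -0.084, 0, 0.06], [0.4, 0.095, -0.114, 0, 0.08], [0.4, 0.12, -0.143, 0, 0.099]],
  ],
)

```text
time_s: 0.52
tcp_pos: [0.2853, 0.458, 0.2391]
ee_rot: [[0.986, -0.165, -0.0], [-0.165, -0.986, -0.001], [-0.0, 0.001, -1.0]]
wrist_force: [1.4, 0.3, 0.4]
gripper_width: 0.706
```

Request:
play_rows(
  targets=[
    [[0.4, 0.025, -0.03, 0, 0], [0.4, 0.05, -0.06, 0, 0], [0.4, 0.075, -0.09, 0, 0], [0.4, 0.1, -0.12, 0, 0], [0.4, 0.12, -0.144, 0, 0]],
  ],
)

```text
time_s: 0.93
tcp_pos: [0.4056, 0.3135, 0.2393]
ee_rot: [[0.986, -0.168, -0.001], [-0.168, -0.986, -0.001], [-0.0, 0.001, -1.0]]
wrist_force: [-0.2, 1.2, -0.1]
gripper_width: 0.603
```

Request:
play_rows(
  targets=[
    [[0.4, 0.025, -0.03, 0, 0], [0.4, 0.05, -0.06, 0, 0], [0.4, 0.07, -0.082, 0, 0], [0.4, 0.07, -0.082, -0.02, 0], [0.4, 0.07, -0.082, -0.03, 0]],
  ],
)

```text
time_s: 1.35
tcp_pos: [0.4748, 0.232, 0.2078]
ee_rot: [[0.985, -0.171, -0.002], [-0.171, -0.985, -0.001], [-0.002, 0.001, -1.0]]
wrist_force: [-0.6, -0.6, -0.7]
gripper_width: 0.599
```

Run:
```python
from h import *
import cv2
a=capture("top")[165:240,180:280];b=capture("scene")[200:284,275:387]
cv2.imwrite("pics/c2.png",np.hstack([cv2.resize(a,(400,300),interpolation=2),cv2.resize(b,(400,300),interpolation=2)]))
s=sense();print(s["time_s"],s["tcp_pos"],s["ee_rot"],s["wrist_force"],s["gripper_width"])
```

```text
1.45 [0.4733 0.2327 0.207 ] [[ 0.9858 -0.1678 -0.005 ]
 [-0.1678 -0.9858 -0.0035]
 [-0.0043  0.0043 -1.    ]] [-0.8627  0.4793 -0.0125] 0.6016331029131098
```

View pics/c2.png

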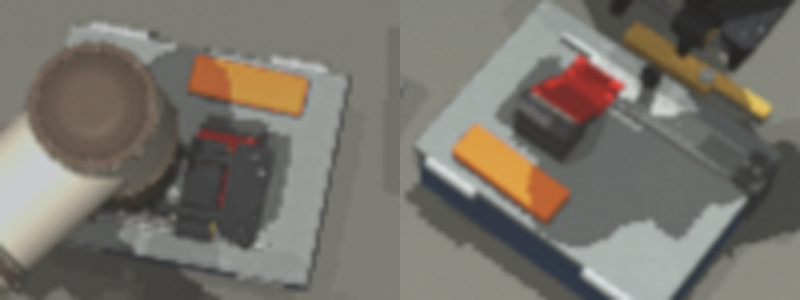

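The tool is above the knob, seen in the scene crop at (650,78), with the fingers either side of it along the chest's length. I'll descend and grip.

Request:
play_rows(
  targets=[
    [[0.4, 0, 0.001, -0.025, 0], [0.4, 0, 0.001, -0.05, 0], [0.4, 0, 0.001, -0.07, 0], [0.4, 0, 0.001, -0.085, 0], [0.4, 0, 0.001, -0.096, 0]],
  ],
)

```text
time_s: 1.87
tcp_pos: [0.4737, 0.2356, 0.1124]
ee_rot: [[0.986, -0.165, -0.001], [-0.165, -0.986, -0.001], [-0.001, 0.002, -1.0]]
wrist_force: [-0.4, 0.5, 0.6]
gripper_width: 0.597
```

Request:
play_rows(
  targets=[
    [[0.6, 0, 0, 0, 0], [0.8, 0, 0, 0, 0], [1, 0, 0, 0, 0], [1, 0, 0, 0, 0], [1, 0, 0, 0, 0]],
  ],
)

```text
time_s: 2.28
tcp_pos: [0.4751, 0.2355, 0.1147]
ee_rot: [[0.986, -0.167, 0.002], [-0.167, -0.986, 0.001], [0.001, -0.002, -1.0]]
wrist_force: [-0.8, -0.1, -0.1]
gripper_width: 0.305
```

Request:
play_rows(
  targets=[
    [[1, 0, 0, 0, 0], [1, 0, 0, 0, 0], [1, 0, 0, 0, 0]],
  ],
)

```text
time_s: 2.53
tcp_pos: [0.4752, 0.2356, 0.1144]
ee_rot: [[0.986, -0.167, 0.002], [-0.167, -0.986, 0.002], [0.001, -0.002, -1.0]]
wrist_force: [-1.2, 1.9, 3.8]
gripper_width: 0.178
```

Request:
play_rows(
  targets=[
    [[1, 0.001, 0.006, 0, 0], [1, 0.003, 0.016, 0, 0], [1, 0.005, 0.028, 0, 0], [1, 0.0065, 0.038, 0, 0], [1, 0.0075, 0.044, 0, 0]],
  ],
)

```text
time_s: 2.95
tcp_pos: [0.4829, 0.2797, 0.1144]
ee_rot: [[0.986, -0.166, 0.001], [-0.166, -0.986, -0.001], [0.001, 0.001, -1.0]]
wrist_force: [-0.5, -1.8, 6.0]
gripper_width: 0.178
```

Request:
play_rows(
  targets=[
    [[1, 0.0003, 0.002, 0, 0], [1, 0.0007, 0.004, 0, 0], [1, 0.001, 0.006, 0, 0], [1, 0.001, 0.006, 0, 0]],
  ],
)

```text
time_s: 3.28
tcp_pos: [0.4838, 0.2849, 0.1143]
ee_rot: [[0.986, -0.166, 0.001], [-0.166, -0.986, -0.002], [0.001, 0.001, -1.0]]
wrist_force: [0.4, -2.7, 6.4]
gripper_width: 0.182
```

Request:
play_rows(
  targets=[
    [[1, 0.0003, 0.002, 0, 0], [1, 0.0006, 0.004, 0, 0], [1, 0.0006, 0.004, 0, 0], [1, 0.0006, 0.004, 0, 0]],
  ],
)

```text
time_s: 3.62
tcp_pos: [0.4837, 0.2851, 0.1143]
ee_rot: [[0.986, -0.167, -0.003], [-0.167, -0.986, -0.008], [-0.001, 0.008, -1.0]]
wrist_force: [1.9, -11.4, 9.3]
gripper_width: 0.179
```

The bolt hit its stop: travel halted at 50 mm and the force rose to 11 N. I'll release it and lift.

Request:
play_rows(
  targets=[
    [[0.5, 0, 0, 0, 0], [0.5, 0, 0, 0, 0], [0.5, 0, 0, 0, 0], [0.5, -0.0005, -0.003, 0, 0], [0.5, -0.0005, -0.003, 0, 0]],
  ],
)

```text
time_s: 4.03
tcp_pos: [0.483, 0.2858, 0.1131]
ee_rot: [[0.986, -0.167, -0.001], [-0.167, -0.986, -0.0], [-0.001, 0.001, -1.0]]
wrist_force: [-0.6, -0.4, -0.7]
gripper_width: 0.448
```

Request:
play_rows(
  targets=[
    [[0.5, 0, 0, 0.015, 0], [0.5, 0, 0, 0.04, 0], [0.4, 0, 0, 0.075, 0], [0.2, 0, 0, 0.11, 0], [0, 0, 0, 0.14, 0]],
  ],
)

```text
time_s: 4.45
tcp_pos: [0.4834, 0.2863, 0.2558]
ee_rot: [[0.986, -0.166, 0.001], [-0.166, -0.986, 0.001], [0.001, -0.001, -1.0]]
wrist_force: [0.8, 1.2, -0.1]
gripper_width: 0.644
```

Request:
play_rows(
  targets=[
    [[0, 0, -0.03, 0, 0], [0, 0.003, -0.07, 0, -0.03], [0, 0.006, -0.11, 0, -0.06], [0, 0.009, -0.15, 0, -0.09], [0, 0.012, -0.19, 0, -0.12]],
  ],
)

```text
time_s: 4.87
tcp_pos: [0.495, 0.0947, 0.2536]
ee_rot: [[0.959, -0.284, 0.0], [-0.284, -0.959, 0.0], [0.0, -0.0, -1.0]]
wrist_force: [2.0, -0.4, -0.3]
gripper_width: 0.971
```

Run:
```python
from h import *
import cv2
a=capture("top")[165:240,180:280];b=capture("scene")[200:284,275:387]
c=capture("top")[180:255,315:415];d=capture("scene")[130:205,160:260]
r=lambda i:cv2.resize(i,(400,300),interpolation=2)
cv2.imwrite("pics/c3.png",np.vstack([np.hstack([r(a),r(b)]),np.hstack([r(c),r(d)])]))
s=sense();print(s["time_s"],s["tcp_pos"],s["ee_rot"],s["wrist_force"],s["gripper_width"])
```

```text
5.0667 [0.4954 0.0952 0.2536] [[ 0.9583 -0.2856  0.0003]
 [-0.2856 -0.9583  0.0005]
 [ 0.0001 -0.0005 -1.    ]] [0.8099 0.3567 0.7625] 0.9940885995334552
```

View pics/c3.png

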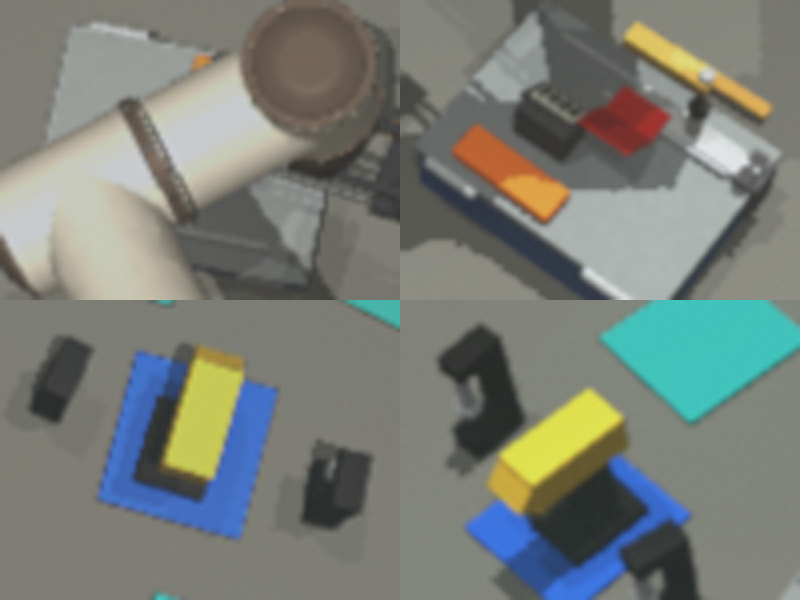

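The label's stripes are uncovered at (555,105) and the red shutter has moved clear. The scanner is undisturbed. I'll check its foot corners at z=0.020 to confirm its pose and nose direction.

Run:
```python
from h import *
import cv2
S=lambda x,y:("top",(315+x/4,180+(y-300)/4)); C=lambda x,y:("scene",(160+(x-400)/4,130+(y-300)/4))
f=[ray(*S(*p),.020) for p in[(135,483),(205,501),(160,396)]]
print(np.array(f),fit([(-.04,.032),(-.04,-.032),(.04,.032)],f))
g=[ray(*C(*p),.020) for p in[(575,566),(648,510)]]
print(np.array(g),fit([(.04,.032),(-.04,.032)],g))
# yellow-top blob from fresh frames
for n in("top","scene"):
    im=cv2.imread(f"pics/{n}0.png");hsv=cv2.cvtColor(im,cv2.COLOR_BGR2HSV)
    m=cv2.inRange(hsv,(24,150,195),(34,255,255))
    x,y=(315,180) if n=="top" else(160,130); z=np.zeros_like(m);z[y:y+75,x:x+100]=m[y:y+75,x:x+100]
    c=max(cv2.findContours(z,0,1)[0],key=cv2.contourArea)
    r=cv2.boxPoints(cv2.minAreaRect(c)); w=np.array([ray(n,p,.131) for p in r]); 
    mo=cv2.moments(c); print(n,w[:,:2],"cen",ray(n,(mo["m10"]/mo["m00"],mo["m01"]/mo["m00"]),.131))
```

```text
[[ 0.4678 -0.2061  0.02  ]
 [ 0.4529 -0.2671  0.02  ]
 [ 0.5456 -0.2288  0.02  ]] (array([ 0.4987, -0.2479]), np.float64(-15.739753004929415), array([0.0011, 0.0015, 0.0009]))
[[ 0.5521 -0.2216  0.02  ]
 [ 0.4769 -0.1985  0.02  ]] (array([ 0.5051, -0.2406]), np.float64(-17.051710671904008), array([0.0007, 0.0007]))Traceback (most recent call last):
  File "<stdin>", line 15, in <module>
ZeroDivisionError: float division by zero
```

The foot and head fits agree: origin about (0.501, -0.244), yaw about -16.3 deg, nose towards +x. I'll move over the scanner.

Request:
play_rows(
  targets=[
    [[0, 0.001, -0.025, 0, 0], [0, 0.002, -0.06, 0, 0], [0, 0.004, -0.1, 0, 0], [0, 0.005, -0.14, 0, 0], [0, 0.006, -0.18, 0, 0]],
  ],
)

```text
time_s: 5.48
tcp_pos: [0.5019, -0.084, 0.2535]
ee_rot: [[0.96, -0.28, 0.0], [-0.28, -0.96, 0.0], [0.0, -0.0, -1.0]]
wrist_force: [1.3, -0.3, 0.2]
gripper_width: 0.999
```

Request:
play_rows(
  targets=[
    [[0, 0.001, -0.04, 0, 0], [0, 0.002, -0.08, 0, 0], [0, 0.003, -0.12, 0, 0], [0, 0.004, -0.15, 0, 0], [0, 0.004, -0.16, -0.005, 0]],
  ],
)

```text
time_s: 5.9
tcp_pos: [0.5068, -0.2465, 0.2488]
ee_rot: [[0.959, -0.285, 0.002], [-0.285, -0.959, -0.001], [0.002, 0.001, -1.0]]
wrist_force: [0.4, -0.5, -0.1]
gripper_width: 0.997
```

Request:
play_rows(
  targets=[
    [[0, 0, 0, -0.03, 0], [0, 0, 0, -0.04, 0], [0, 0, 0, -0.045, 0]],
  ],
)

```text
time_s: 6.15
tcp_pos: [0.5044, -0.2425, 0.2007]
ee_rot: [[0.959, -0.283, -0.006], [-0.283, -0.959, 0.002], [-0.006, -0.0, -1.0]]
wrist_force: [-0.3, 0.3, 1.0]
gripper_width: 0.999
```

Run:
```python
from h import *
import cv2
c=capture("top")[180:255,315:415];d=capture("scene")[130:205,160:260]
r=lambda i:cv2.resize(i,(400,300),interpolation=2)
cv2.imwrite("pics/c4.png",np.hstack([r(c),r(d)]))
s=sense();print(s["time_s"],s["tcp_pos"],s["ee_rot"],s["wrist_force"],s["gripper_width"])
```

```text
6.25 [ 0.5054 -0.2428  0.2027] [[ 0.9595 -0.2817 -0.0025]
 [-0.2817 -0.9595  0.0003]
 [-0.0024  0.0004 -1.    ]] [-1.1733 -0.5792 -0.156 ] 0.9984772856435135
```

View pics/c4.png

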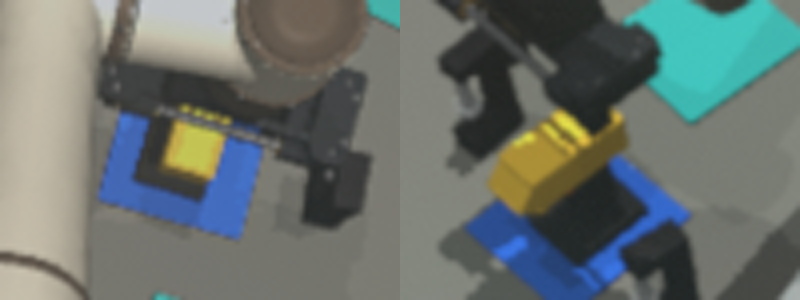

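The fingers straddle the yellow head in both views, and there is room beside the clamps. I'll descend and grip.

Request:
play_rows(
  targets=[
    [[0, 0.001, 0, -0.025, 0], [0, 0.001, 0, -0.05, 0], [0, 0.001, 0, -0.07, 0], [0, 0.001, 0, -0.083, 0], [0, 0.001, 0, -0.09, 0]],
  ],
)

```text
time_s: 6.67
tcp_pos: [0.5066, -0.2431, 0.113]
ee_rot: [[0.959, -0.282, -0.001], [-0.282, -0.959, 0.0], [-0.001, 0.0, -1.0]]
wrist_force: [-1.1, -0.5, 0.1]
gripper_width: 1.001
```

Request:
play_rows(
  targets=[
    [[0.2, 0, 0, 0, 0], [0.35, 0, 0, 0, 0], [0.5, 0, 0, 0, 0], [0.6, 0, 0, 0, 0], [0.8, 0, 0, 0, 0]],
  ],
)

```text
time_s: 7.08
tcp_pos: [0.507, -0.2442, 0.1147]
ee_rot: [[0.959, -0.284, 0.002], [-0.284, -0.959, -0.0], [0.002, -0.0, -1.0]]
wrist_force: [-0.3, 0.8, -0.5]
gripper_width: 0.705
```

Request:
play_rows(
  targets=[
    [[1, 0, 0, 0, 0], [1, 0, 0, 0, 0], [1, 0, 0, 0, 0]],
  ],
)

```text
time_s: 7.33
tcp_pos: [0.5065, -0.2444, 0.1139]
ee_rot: [[0.959, -0.284, 0.001], [-0.284, -0.959, -0.001], [0.001, 0.0, -1.0]]
wrist_force: [1.3, -1.4, 2.4]
gripper_width: 0.501
```

Request:
play_rows(
  targets=[
    [[1, 0, 0, 0.005, 0], [1, 0, 0, 0.02, 0], [1, 0, 0, 0.045, 0], [1, 0, 0, 0.075, 0], [1, 0, 0, 0.105, 0]],
  ],
)

```text
time_s: 7.75
tcp_pos: [0.5052, -0.2437, 0.2185]
ee_rot: [[0.959, -0.284, -0.003], [-0.284, -0.959, 0.001], [-0.004, -0.0, -1.0]]
wrist_force: [0.8, 0.2, -2.7]
gripper_width: 0.503
```

Request:
play_rows(
  targets=[
    [[1, 0, 0, 0.03, 0], [1, 0, 0, 0.06, 0], [1, -0.002, 0.01, 0.08, 0.01], [1, -0.007, 0.03, 0.085, 0.02], [1, -0.014, 0.06, 0.085, 0.03]],
  ],
)

```text
time_s: 8.17
tcp_pos: [0.4929, -0.1846, 0.305]
ee_rot: [[0.966, -0.257, 0.003], [-0.257, -0.966, -0.0], [0.003, -0.001, -1.0]]
wrist_force: [0.9, 0.5, -3.4]
gripper_width: 0.506
```

Run:
```python
from h import *
s=sense();print(s["time_s"],s["tcp_pos"],s["wrist_force"],s["gripper_width"])
print("label",ray("scene",(275+155/3.571,200+103/3.571),.105))
```

```text
8.1667 [ 0.4929 -0.1846  0.305 ] [ 0.8633  0.4619 -3.4366] 0.5064045352845278
label [0.5275 0.1782 0.105 ]
```

Request:
play_rows(
  targets=[
    [[1, -0.008, 0.033, 0, 0.01], [1, -0.016, 0.066, 0, 0.02], [1, -0.024, 0.1, 0, 0.03], [1, -0.032, 0.134, 0, 0.04], [1, -0.04, 0.168, 0, 0.05]],
  ],
)

```text
time_s: 8.58
tcp_pos: [0.4508, -0.0147, 0.3029]
ee_rot: [[0.978, -0.207, -0.002], [-0.207, -0.978, 0.001], [-0.002, -0.0, -1.0]]
wrist_force: [1.9, 1.4, -4.0]
gripper_width: 0.501
```

Request:
play_rows(
  targets=[
    [[1, -0.008, 0.034, 0, 0.01], [1, -0.016, 0.068, 0, 0.02], [1, -0.024, 0.102, 0, 0.03], [1, -0.032, 0.136, 0, 0.035], [1, -0.039, 0.165, 0, 0.04]],
  ],
)

```text
time_s: 9.0
tcp_pos: [0.4117, 0.1505, 0.303]
ee_rot: [[0.986, -0.166, -0.002], [-0.166, -0.986, 0.0], [-0.002, 0.0, -1.0]]
wrist_force: [0.7, 0.5, -3.2]
gripper_width: 0.507
```

Request:
play_rows(
  targets=[
    [[1, -0.006, 0.025, 0, 0], [1, -0.01, 0.042, -0.01, 0], [1, -0.013, 0.052, -0.03, 0], [1, -0.013, 0.054, -0.045, 0], [1, -0.013, 0.054, -0.05, 0]],
  ],
)

```text
time_s: 9.42
tcp_pos: [0.3982, 0.2024, 0.2505]
ee_rot: [[0.986, -0.166, -0.006], [-0.166, -0.986, -0.004], [-0.005, 0.004, -1.0]]
wrist_force: [-0.3, -1.1, -3.0]
gripper_width: 0.508
```

Run:
```python
from h import *
import cv2
c=capture("top")[165:240,180:280];d=capture("scene")[170:275,265:405]
r=lambda i:cv2.resize(i,(400,300),interpolation=2)
cv2.imwrite("pics/c5.png",np.hstack([r(c),r(d)]))
s=sense();print(s["time_s"],s["tcp_pos"],s["ee_rot"],s["wrist_force"],s["gripper_width"])
```

```text
9.5167 [0.3994 0.2021 0.2523] [[ 0.986  -0.167  -0.003 ]
 [-0.167  -0.986  -0.0026]
 [-0.0025  0.0031 -1.    ]] [-0.6379  0.1292 -2.1056] 0.5020689778348753
```

View pics/c5.png

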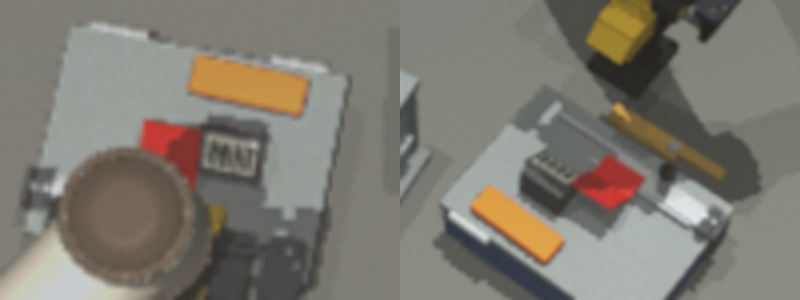

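The label is fully exposed at top crop (230,157), and the scanner is in front of it facing it. I'll check the label position in this view.

Run:
```python
from h import *
print(ray("top",(180+230/4,165+156/4),.105))
```

```text
[0.5239 0.1787 0.105 ]
```

Request:
play_rows(
  targets=[
    [[1, 0.001, -0.001, -0.01, 0], [1, 0.001, -0.001, -0.025, 0], [1, 0.001, -0.001, -0.037, 0], [1, 0.001, -0.001, -0.043, 0], [1, 0.001, -0.001, -0.045, 0]],
  ],
)

```text
time_s: 9.93
tcp_pos: [0.4014, 0.2013, 0.2084]
ee_rot: [[0.986, -0.168, -0.0], [-0.168, -0.986, -0.001], [-0.0, 0.001, -1.0]]
wrist_force: [-0.7, -0.3, -3.6]
gripper_width: 0.503
```

Request:
play_rows(
  targets=[
    [[1, 0, 0, 0, 0], [1, 0, 0, 0, 0], [1, 0, 0, 0, 0], [1, 0, 0, 0, 0], [1, 0, 0, 0, 0]],
  ],
)

```text
time_s: 10.35
tcp_pos: [0.4015, 0.2021, 0.2091]
ee_rot: [[0.986, -0.167, 0.001], [-0.167, -0.986, 0.001], [0.001, -0.001, -1.0]]
wrist_force: [0.1, 0.5, -3.0]
gripper_width: 0.505
```

Run:
```python
from h import *
import cv2
c=capture("top")[165:240,180:280];d=capture("scene")[170:275,265:405]
r=lambda i:cv2.resize(i,(400,300),interpolation=2)
cv2.imwrite("pics/c6.png",np.hstack([r(c),r(d)]))
s=sense();print(s["time_s"],s["tcp_pos"],s["ee_rot"],s["wrist_force"],s["gripper_width"])
f=np.array([.986,-.167,0]);w=s["tcp_pos"]+.055*f;w[2]+=.090+.006-.1139
print("window",w,"to label",np.array([.525,.1805,.105])-w)
```

```text
10.45 [0.4014 0.202  0.2088] [[ 0.986  -0.167   0.0004]
 [-0.167  -0.986   0.0004]
 [ 0.0003 -0.0005 -1.    ]] [ 0.426   0.2111 -3.3703] 0.5039058287833701
window [0.4556 0.1928 0.1909] to label [ 0.0694 -0.0123 -0.0859]
```

View pics/c6.png

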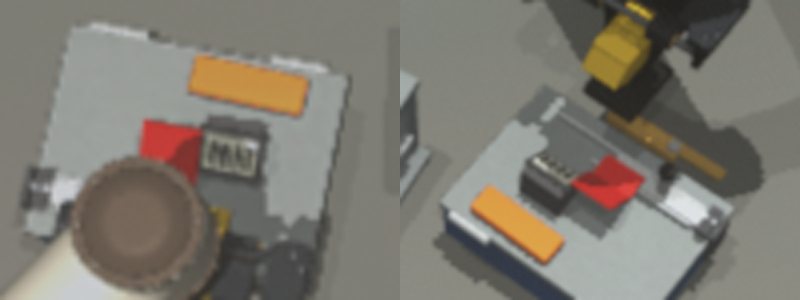

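The scanner faces the label: by calculation the window is 111 mm away, 0.6 deg from square on. I'll hold there for about 3 s.

Request:
play_rows(
  targets=[
    [[1, 0, 0, 0, 0], [1, 0, 0, 0, 0], [1, 0, 0, 0, 0], [1, 0, 0, 0, 0], [1, 0, 0, 0, 0]],
  ],
)

```text
time_s: 10.87
tcp_pos: [0.4013, 0.2019, 0.2085]
ee_rot: [[0.986, -0.167, -0.0], [-0.167, -0.986, -0.0], [-0.0, 0.0, -1.0]]
wrist_force: [-0.1, -0.4, -3.3]
gripper_width: 0.504
```

Request:
play_rows(
  targets=[
    [[1, 0, 0, 0, 0], [1, 0, 0, 0, 0], [1, 0, 0, 0, 0], [1, 0, 0, 0, 0], [1, 0, 0, 0, 0]],
  ],
)

```text
time_s: 11.28
tcp_pos: [0.4013, 0.2019, 0.2085]
ee_rot: [[0.986, -0.167, -0.0], [-0.167, -0.986, -0.0], [-0.0, 0.0, -1.0]]
wrist_force: [0.8, 0.4, -2.9]
gripper_width: 0.506
```

Request:
play_rows(
  targets=[
    [[1, 0, 0, 0, 0], [1, 0, 0, 0, 0], [1, 0, 0, 0, 0], [1, 0, 0, 0, 0], [1, 0, 0, 0, 0]],
  ],
)

```text
time_s: 11.7
tcp_pos: [0.4014, 0.2019, 0.2085]
ee_rot: [[0.986, -0.167, -0.0], [-0.167, -0.986, 0.0], [-0.0, -0.0, -1.0]]
wrist_force: [0.1, -1.0, -3.1]
gripper_width: 0.503
```

Request:
play_rows(
  targets=[
    [[1, 0, 0, 0, 0], [1, 0, 0, 0, 0], [1, 0, 0, 0, 0], [1, 0, 0, 0, 0], [1, 0, 0, 0, 0]],
  ],
)

```text
time_s: 12.12
tcp_pos: [0.4013, 0.2019, 0.2085]
ee_rot: [[0.986, -0.167, -0.0], [-0.167, -0.986, -0.0], [0.0, 0.0, -1.0]]
wrist_force: [0.8, 0.7, -3.2]
gripper_width: 0.504
```

Request:
play_rows(
  targets=[
    [[1, 0, 0, 0, 0], [1, 0, 0, 0, 0], [1, 0, 0, 0, 0], [1, 0, 0, 0, 0], [1, 0, 0, 0, 0]],
  ],
)

```text
time_s: 12.53
tcp_pos: [0.4014, 0.2019, 0.2086]
ee_rot: [[0.986, -0.167, 0.0], [-0.167, -0.986, 0.0], [0.0, -0.0, -1.0]]
wrist_force: [-0.1, 0.4, -2.7]
gripper_width: 0.505
```

Request:
play_rows(
  targets=[
    [[1, 0, 0, 0, 0], [1, 0, 0, 0, 0], [1, 0, 0, 0, 0], [1, 0, 0, 0, 0], [1, 0, 0, 0, 0]],
  ],
)

```text
time_s: 12.95
tcp_pos: [0.4014, 0.2019, 0.2086]
ee_rot: [[0.986, -0.167, 0.0], [-0.167, -0.986, 0.0], [-0.0, -0.0, -1.0]]
wrist_force: [0.2, 0.1, -3.2]
gripper_width: 0.505
```

Request:
play_rows(
  targets=[
    [[1, 0, 0, 0, 0], [1, 0, 0, 0, 0], [1, 0, 0, 0, 0], [1, 0, 0, 0, 0], [1, 0, 0, 0, 0]],
  ],
)

```text
time_s: 13.37
tcp_pos: [0.4013, 0.2019, 0.2085]
ee_rot: [[0.986, -0.167, -0.0], [-0.167, -0.986, 0.0], [-0.0, -0.0, -1.0]]
wrist_force: [-0.5, 0.7, -3.7]
gripper_width: 0.501
```

Request:
play_rows(
  targets=[
    [[1, 0, 0, 0.01, 0], [1, 0, 0, 0.03, 0], [1, 0, 0, 0.06, 0], [1, 0, 0, 0.085, 0], [1, 0, 0, 0.095, 0]],
  ],
)

```text
time_s: 13.78
tcp_pos: [0.4028, 0.2028, 0.3074]
ee_rot: [[0.986, -0.166, 0.006], [-0.167, -0.986, 0.004], [0.005, -0.005, -1.0]]
wrist_force: [0.3, 0.2, -2.0]
gripper_width: 0.503
```

The hold ran from 9.9 to 13.4 s without motion. The mat is empty now, so I'll measure its centre by colour in both views.

Run:
```python
from h import *
import cv2
for n,(x,y) in(("top",(315,180)),("scene",(155,130))):
    im=capture(n);h=cv2.cvtColor(im,cv2.COLOR_BGR2HSV);m=cv2.inRange(h,(104,120,60),(125,255,255))
    z=np.zeros_like(m);z[y:y+85,x:x+105]=m[y:y+85,x:x+105]
    z=cv2.morphologyEx(z,cv2.MORPH_CLOSE,np.ones((5,5)))
    c=max(cv2.findContours(z,0,1)[0],key=cv2.contourArea);q=cv2.approxPolyDP(cv2.convexHull(c),4,True)[:,0]
    w=np.array([ray(n,p,.006)[:2] for p in q.astype(float)]);M=cv2.moments(cv2.convexHull(c))
    print(n,q.tolist(),w,ray(n,(M["m10"]/M["m00"],M["m01"]/M["m00"]),.006),"sides",np.linalg.norm(w-np.roll(w,1,0),axis=1))
```

```text
top [[349, 193], [383, 202], [374, 238], [340, 229]] [[ 0.5877 -0.2098]
 [ 0.5569 -0.3304]
 [ 0.4278 -0.2963]
 [ 0.4578 -0.177 ]] [ 0.5063 -0.2533  0.006 ] sides [0.134  0.1245 0.1336 0.123 ]
scene [[207, 163], [231, 184], [201, 208], [177, 186]] [[ 0.4249 -0.2939]
 [ 0.4603 -0.1751]
 [ 0.587  -0.2116]
 [ 0.5528 -0.3302]] [ 0.5076 -0.2523  0.006 ] sides [0.133  0.124  0.1319 0.1233]
```

Request:
play_rows(
  targets=[
    [[1, 0.004, -0.02, 0, 0], [1, 0.012, -0.052, 0, -0.01], [1, 0.02, -0.085, 0, -0.02], [1, 0.028, -0.118, 0, -0.03], [1, 0.036, -0.15, 0, -0.04]],
  ],
)

```text
time_s: 14.3
tcp_pos: [0.4362, 0.0502, 0.3012]
ee_rot: [[0.978, -0.206, -0.004], [-0.206, -0.978, -0.001], [-0.004, 0.002, -1.0]]
wrist_force: [1.0, 0.8, -2.3]
gripper_width: 0.503
```

Request:
play_rows(
  targets=[
    [[1, 0.008, -0.033, 0, -0.01], [1, 0.016, -0.066, 0, -0.02], [1, 0.024, -0.1, 0, -0.03], [1, 0.032, -0.134, 0, -0.04], [1, 0.04, -0.165, 0, -0.05]],
  ],
)

```text
time_s: 14.72
tcp_pos: [0.4763, -0.1149, 0.301]
ee_rot: [[0.967, -0.256, -0.004], [-0.256, -0.967, 0.001], [-0.004, 0.001, -1.0]]
wrist_force: [0.7, 1.5, -2.0]
gripper_width: 0.504
```

Request:
play_rows(
  targets=[
    [[1, 0.008, -0.033, 0, -0.01], [1, 0.016, -0.066, 0, -0.013], [1, 0.024, -0.1, 0, -0.013], [1, 0.031, -0.128, -0.005, -0.013], [1, 0.034, -0.141, -0.02, -0.013]],
  ],
)

```text
time_s: 15.13
tcp_pos: [0.5122, -0.2575, 0.2823]
ee_rot: [[0.963, -0.27, 0.0], [-0.27, -0.963, -0.001], [0.001, 0.001, -1.0]]
wrist_force: [1.2, -0.2, -2.7]
gripper_width: 0.503
```

Request:
play_rows(
  targets=[
    [[1, 0, 0, -0.03, 0], [1, 0, 0, -0.06, 0], [1, 0, 0, -0.09, 0], [1, 0, 0, -0.11, 0], [1, 0, 0, -0.12, 0]],
  ],
)

```text
time_s: 15.55
tcp_pos: [0.5078, -0.2531, 0.1575]
ee_rot: [[0.963, -0.269, -0.011], [-0.269, -0.963, 0.004], [-0.011, -0.001, -1.0]]
wrist_force: [-1.1, -0.2, -3.0]
gripper_width: 0.503
```

Request:
play_rows(
  targets=[
    [[1, 0, 0, 0, 0], [1, 0, 0, 0, 0]],
  ],
)

```text
time_s: 15.72
tcp_pos: [0.5112, -0.2542, 0.1629]
ee_rot: [[0.964, -0.267, -0.002], [-0.267, -0.964, -0.0], [-0.002, 0.001, -1.0]]
wrist_force: [0.6, 0.9, -3.1]
gripper_width: 0.502
```

Request:
play_rows(
  targets=[
    [[1, 0, 0, -0.015, 0], [1, 0, 0, -0.03, 0], [1, 0, 0, -0.039, 0], [1, 0, 0, -0.044, 0], [1, 0, 0, -0.046, 0]],
  ],
)

```text
time_s: 16.13
tcp_pos: [0.5116, -0.2542, 0.1177]
ee_rot: [[0.964, -0.267, 0.0], [-0.267, -0.964, -0.0], [0.0, 0.0, -1.0]]
wrist_force: [-0.8, 0.0, -3.7]
gripper_width: 0.503
```

Request:
play_rows(
  targets=[
    [[1, 0, 0, 0, 0], [1, 0, 0, -0.001, 0], [1, 0, 0, -0.002, 0], [1, 0, 0, -0.002, 0]],
  ],
)

```text
time_s: 16.47
tcp_pos: [0.5116, -0.2542, 0.116]
ee_rot: [[0.964, -0.267, 0.001], [-0.267, -0.964, -0.0], [0.001, -0.0, -1.0]]
wrist_force: [-0.3, 0.1, -3.1]
gripper_width: 0.504
```

Request:
play_rows(
  targets=[
    [[1, 0, 0, -0.001, 0], [1, 0, 0, -0.002, 0], [1, 0, 0, -0.0025, 0], [1, 0, 0, -0.0025, 0]],
  ],
)

```text
time_s: 16.8
tcp_pos: [0.5116, -0.2543, 0.1139]
ee_rot: [[0.964, -0.267, 0.001], [-0.267, -0.964, -0.0], [0.001, 0.0, -1.0]]
wrist_force: [-1.2, 0.7, 3.9]
gripper_width: 0.506
```

The foot is on the mat. I'll release and retreat.

Request:
play_rows(
  targets=[
    [[0.4, 0, 0, 0, 0], [0.3, 0, 0, 0, 0], [0.2, 0, 0, 0, 0], [0.1, 0, 0, 0, 0], [0.05, 0, 0, 0, 0]],
  ],
)

```text
time_s: 17.22
tcp_pos: [0.5115, -0.2542, 0.113]
ee_rot: [[0.964, -0.267, 0.0], [-0.267, -0.964, -0.0], [0.0, 0.0, -1.0]]
wrist_force: [-0.6, -0.6, -0.2]
gripper_width: 0.799
```

Request:
play_rows(
  targets=[
    [[0.05, 0, 0, 0, 0], [0.05, 0, 0, 0.01, 0], [0.05, 0, 0, 0.03, 0], [0.05, 0, 0, 0.06, 0], [0.05, 0, 0, 0.09, 0]],
  ],
)

```text
time_s: 17.63
tcp_pos: [0.5109, -0.2541, 0.2042]
ee_rot: [[0.964, -0.267, -0.002], [-0.267, -0.964, 0.0], [-0.002, 0.0, -1.0]]
wrist_force: [-0.2, -1.0, -0.7]
gripper_width: 0.947
```

Request:
play_rows(
  targets=[
    [[0.05, 0, 0, 0.03, 0], [0.05, 0, 0.01, 0.05, 0], [0.05, 0, 0.03, 0.06, 0], [0.05, 0, 0.06, 0.06, 0], [0.05, 0, 0.095, 0.06, 0]],
  ],
)

```text
time_s: 18.05
tcp_pos: [0.5116, -0.159, 0.2649]
ee_rot: [[0.963, -0.27, 0.003], [-0.27, -0.963, -0.0], [0.003, -0.001, -1.0]]
wrist_force: [0.6, 1.2, -0.2]
gripper_width: 0.949
```

Request:
play_rows(
  targets=[
    [[0.05, 0, 0.035, 0, 0], [0.05, 0, 0.07, 0, 0], [0.05, 0, 0.105, 0, 0], [0.05, 0, 0.13, 0, 0], [0.05, 0, 0.14, 0, 0]],
  ],
)

```text
time_s: 18.47
tcp_pos: [0.5113, -0.0165, 0.2641]
ee_rot: [[0.964, -0.264, 0.002], [-0.264, -0.964, 0.001], [0.001, -0.001, -1.0]]
wrist_force: [0.3, -0.5, 1.1]
gripper_width: 0.95
```

Request:
play_rows(
  targets=[
    [[0.05, -0.02, 0.03, 0, 0], [0.05, -0.04, 0.05, 0, 0], [0.05, -0.05, 0.07, 0, 0], [0.05, -0.05, 0.07, 0, 0]],
  ],
)

```text
time_s: 18.8
tcp_pos: [0.4599, 0.0525, 0.264]
ee_rot: [[0.964, -0.264, 0.001], [-0.264, -0.964, 0.001], [0.001, -0.001, -1.0]]
wrist_force: [-0.1, 0.5, -0.0]
gripper_width: 0.948
```

Run:
```python
from h import *
import cv2
t=capture("top");s=capture("scene");r=lambda i:cv2.resize(i,(400,300),interpolation=2)
cv2.imwrite("pics/c7.png",np.vstack([np.hstack([r(t[165:240,180:280]),r(s[200:284,275:387])]),np.hstack([r(t[180:255,315:415]),r(s[130:205,160:260])])]))
s=sense();print(s["time_s"],s["tcp_pos"],s["wrist_force"],s["gripper_width"])
```

```text
18.9 [0.4614 0.0511 0.2639] [-0.2175 -0.5253 -0.43  ] 0.9482747883467265
```

View pics/c7.png

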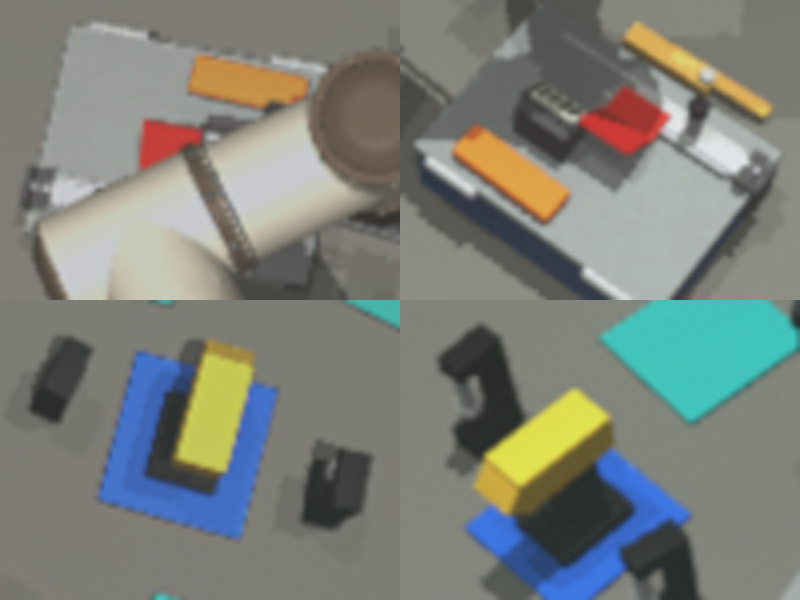

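The scanner stands upright and centred: its foot moved about 7 mm in x and -10 mm in y from where it started, which puts it at about (0.507, -0.254) against the mat centre at (0.507, -0.2525). The bolt is home, the label is open, and the clamps, gauge and pad have not moved. I'm handing the job in.

```bash
python3 -c "
from station import *
print(finish_job())"
```

```text
the job is handed in; nothing more can be done
None
```

The job is done and handed in at about 19 s of the 69 s allowed; the hand-in reports no verdict.

- **Bolt:** I gripped the knob and slid it 50 mm until it stopped, with the force rising to about 11 N at the stop. The pictures show the shutter off the label before and after the scan.
- **Scan:** I held the scanner steady from about 9.9 to 13.4 s. The window was about 111 mm from the label's middle and within about 1 degree of square on. These figures are calculated from the arm pose and camera fits, not measured directly.
- **Scanner put back:** It stands upright on the blue mat, within a few millimetres of the middle. The gripper was clear of everything at hand-in.
- **Other tools:** The clamps, gauge and pad look unmoved in the last picture. I did not re-check the punch or can; the arm passed near neither at a low height.

The two cameras disagreed by up to about 8 mm on the scanner's starting position and about 3 mm on the knob. I used averages, corrected by where the gripper closed on the knob. The largest wrist force I saw was about 15 N.

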